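Stop the lathe and take off the belt-cover padlock

ROBOT

A 6-joint arm with a two-finger parallel gripper is mounted at the origin on the work surface. World frame = base frame: x ahead of the robot, y to its left, z up, the work surface at z = 0. Lengths are in m, angles in degrees, forces in N, time in s.
With the tool pointing down it reaches from about 0.35 to 0.775 m from the base axis. Payload 7.3 kg.
Tool frame: the origin (TCP) lies at the centre of the arm's flange, where the gripper is bolted on; the fingertips stand env.tip_reach ahead of it and the grasp point (between the pads) lies 159 mm ahead of it (env.tip_reach is the distance from the TCP to the fingertips, in m); z points along the fingers, y is the line along which they close (so a half turn about z gives the same grasp; the last joint's range is limited). The gripper opens to 92 mm and grips with 3 to 60 N. Pads are 19 mm wide; open, the fingers measure 130 mm over their backs; the gripper's body (75 mm by 190 mm) begins 47 mm behind the grasp point.
Start: joints at [64.916, 19.595, 87.324, -0, 73.075, -8.365], TCP at [0.151, 0.503, 0.405] pointing down, gripper open.
Joint ranges: [-145.02, 145.02], [-44.19, 115.74], [2.07, 154.8], [-57.11, 237.11], [16.16, 152.29], [-177.93, 177.93]. Speed limits (degrees/s): [147.25, 147.25, 180, 180, 180, 180].

INTERFACE

Orientations are given as a 3x3 rotation matrix whose columns are the frame's x, y, z axes.
In Python, from bench import state, cams, env gives the robot as it stands.
- The arm moves only by the tool move_arm, never from a script. Its argument "series" is a list of rows, each an object of numbers: "dx", "dy", "dz": the shift along the tool's x, y, z in cm; "ax", "ay", "az": the turn, a rotation vector about the tool's x, y, z in degrees; "claw": the opening, from -1 (shut) to 1 (fully open). In form: [{"dx": .., "dy": .., "dz": .., "ax": .., "ay": .., "az": .., "claw": ..}, ...]. A call has 1 to 20 rows; each row shifts and turns the commanded pose from where the row before left it, along the tool's axes as they then stand; what a row does not reach is not made up. A row lasts 1/8 s, in which the tool goes at most 62.5 mm and 10.7 degrees, less where a joint would pass 70% of its speed; a pose out of reach is approached as far as the arm can. A call is refused whole if a number of a shift passes 6.25 or a number of a turn 10.7, either way. A call with a gripper value outside its range is refused whole. The fingers move at their own pace and stop on an object; "squeeze" is the grip in N (left out, the last holds). Time passes only in rows, so rows that do not move let the fingers close. It gives the time, the measured TCP pose, the force, the opening and the grip force at its end, in the units of the state.
- state(): the state, without advancing time (a new reading comes with each control period).
- cams.capture(name): name is "side" or "top" or "wrist"; returns a dict with "frame" (480x640x3 uint8, blue, green, red), "intrinsics" (3x3 intrinsics, pixels), "pose" (4x4, takes a point from camera to world coordinates); the wrist camera has in their place "tool_from_camera" (4x4, takes a point from camera to tool coordinates, whose origin is the TCP and whose axes are the flange's). Camera axes: x right, y up, looking along -z (the intrinsics and any distortion apply to the point x, -y, -z); pixel columns grow to the right and rows downward; lengths in m; the calibration is good to about 2 mm. A picture is of the moment at which its call begins: read the wrist's pose just before it. There is no depth.
- env.finish_job(): hands the job in; it is judged then, once.
Trained networks look in a picture, given as the dict that the camera call returned (one of the last four; its "shot" number tells which), for a name from the list of things; names that differ only in an ending like _2 or _b are one class to them, and where a whole thing is asked for, a point or a joint stands for the part that bears it (a point fixed in the world has none). Each returns a list of dicts, best first, with "conf" (0 to 1); they miss things now and then, are a little off and sometimes report something else, mostly with a low value. They report only what shows in the picture. A call takes as long as a camera call. They do not tell look-alikes from the thing itself.
- cams.outline_of(target, picture): "mask" (480x640 bool, what is visible of it) and "location" ([column, row] in pixels, amid what is visible of it).
The state is a dict: "time": time; "q": joint angles; "dq": joint speeds; "effort": joint torques, N m; "tool_pos": TCP position; "orientation": TCP orientation; "wrist_force": force on the tool from outside, world axes, zero at the start; "wrist_torque": the same for the moment, N m; "width": opening from 0.0 (shut) to 1.0 (fully open); "finger_force": force on a finger pad.
Only numpy, scipy, OpenCV 4.12 (cv2) and the standard library are available. Lean on these libraries where they do the work, as an engineer would, in place of code of your own. Each camera call takes 0.05 s, during which the arm holds its last target. There are 200 camera calls.

TASK

Make the lathe safe for a belt change: press the wide stop button of its switch box all the way in and let it spring back (not the narrow start button), then open the dial padlock on the headstock: turn the dial clockwise, feeling the clicks, until its white pointer stands at the third mark clockwise from the long mark by the shackle, then back anticlockwise until it stands at the first mark clockwise from the long one. Pull the lock body back so that the staple draws the shackle fully out, work the lock off the staple and hold it up in the gripper, still open and dial upward, a hand's width (about 10 cm) above the headstock; the program finishes while still holding it there. Leave the other things on the bench where they are.

Things in the scene. Friction and masses are not known exactly. Their poses are not given: they have to be found in the camera images.
- switch_box: grey push-button box of the lathe, fixed on the bench, 75 mm (x) x 125 mm (y) x 45 mm high; origin under its centre, z up. On top, each in a round collar 12 mm high, two black buttons: the wide stop button (36 mm across, 28 mm from the centre to the box's +y) and the narrow start button (20 mm across, 34 mm to its -y)
- stop_button_top (a point): centre of the top face of the wide stop button, 67 mm above the bench, 10 mm above its collar; pressed straight down
- stop_button (a joint): how far the stop button is pressed (m): 0 out, 0.006 fully in, which takes 5 N; its spring brings it back
- start_button_top (a point): centre of the top face of the narrow start button, 66 mm above the bench; not to be pressed
- start_button (a joint): how far the start button is pressed (m): 0 out, 0.005 fully in; must stay out
- lathe: small wood lathe, fixed. Grey headstock 150 mm (x) x 170 mm (y), its flat top 175 mm above the bench; origin on the bench under the headstock's middle, x away from the operator. The bed runs 370 mm to its -y with tool rest and tailstock, all lower than the headstock. The rear half of the top is the belt cover with a flush strap hasp
- staple (a point): middle of the top bar of the steel staple standing on the headstock's top (lathe x = 12, y = -14 mm): an upright loop of 5 mm round bar in the plane across the lathe's y. One post 14 mm to the lathe's +y of this point, inside the shackle's bow; the other 14 mm to its -y, outside the bow. Bar centre 22.5 mm above the headstock's top, 20 mm clear below it
- lock: dial padlock lying flat on the headstock, 0.35 to 0.55 kg; brass body 50 mm (x) x 52 mm (y) x 24 mm high, flat sides. Origin under its centre, z up, x towards shackle and staple (within 0.3 rad of world x). The dial's axis is vertical through the origin. Twelve black marks 30 degrees apart lie on the brass around the dial; the long one points to the shackle (+x)
- shackle_bow (a point): inner face of the shackle's bow at its middle, where it pulls on the staple's inner post: 45 mm from the lock's origin along its x when closed, 67 mm when out. The shackle is 8 mm round steel, flat at 12 mm above the lock's underside, legs at lock y = +14 and -14 mm, a half-round bow between; it only slides along the lock's x, no swivel
- shackle_toe (a point): end of the free leg (lock y = -14 mm), the one that passes through the staple. Closed it is inside the body; fully out it ends 39 mm from the lock's origin, leaving a 14 mm gap to the body's face at 25 mm. To unhook, advance the lock until the staple is in this gap, shift the lock 25 mm or more to its own +y, then lift
- dial (a joint): dial angle (rad), clockwise from above positive, counting over full turns; 0 = pointer at the long mark. Click notch every pi/6 (0.02 N m to leave one; let go, it settles in the nearest). Starts in a notch from -0.53 to 0.53. Set 1.571 coming clockwise, then back to 0.524. A whole click past 1.571 spoils it: go back to -1.05 and come up again
- dial_pointer (a point): point of the dial's white pointer, 14 mm from the dial's axis, 27 mm above the lock's underside. The black round knob is 28 mm in diameter with straight sides from 27 to 45 mm above the lock's underside, on a skirt 36 mm wide reaching up to 27 mm
- mark_first (a point): where that pointer point must stand first: on the line of the third mark clockwise from the long one, 14 mm from the dial's axis
- mark_second (a point): where it must stand second: on the line of the first mark clockwise from the long one, 14 mm from the dial's axis
- shackle (a joint): how far the shackle is drawn out of the body (m): 0 closed, 0.022 fully out. Blocked after 1.5 mm of play unless the dial has been set; then it slides against about 2 N and stays where it is left
- drum_shell: open barrel-shaped wooden drum shell, 96 mm wide, 85 mm high, standing on the bench; origin under its centre
- blank: square wooden turning blank 140 x 45 x 45 mm lying on the bench; origin under its centre, long along its x
- gouge: turning gouge, 235 mm long, dark wooden handle with a narrow steel blade, lying on the bench; origin at the ferrule, blade to its +x
- beater_a: wooden drum beater, 260 mm long stick with a 36 mm ball at its +x end, lying on the bench; origin under the stick's middle
- beater_b: second wooden drum beater, like beater_a
- wax_tin: round steel wax tin, 68 mm wide, 45 mm high, on the bench; origin under its centre
- glue_bottle: white glue bottle, 48 mm wide, 130 mm high, on the bench; origin under its centre
There are look-alikes about, which are no part of the job. Leave any blue or green look-alike of the lock alone. What is shaped like the switch_box but green is not meant.

How it is judged:
By the outcome, as a careful person would: the job done as asked, in the order asked, and still so for the second after the job is handed in, while the arm keeps its last pose, push and grip.
It also fails if it takes over 67 s, if anything falls off the work surface, if the arm or the gripper's body presses on something with over 40 N, if the wrist force passes 120 N, or if a joint passes its speed limit or range.

## Working session

There is one attempt and no reset: what is moved stays moved. The work goes in short steps, Python scripts to look and compute and a tool call to move; the robot and the scene stay as the last step left them, time stands still between calls to the robot, and variables do not carry over. Pictures are saved under pics/ and viewed, at most 13 in all, crops included, and the job is handed in when it is done.

Besides the shell and the picture viewer there is one more tool, called as name(argument=value, ...) on one line, values as JSON. move_arm: Moves the arm, as the interface text tells. Its arguments: {"type":"object","properties":{"series":{"type":"array","items":{"type":"object","properties":{"dx":{"type":"number"},"dy":{"type":"number"},"dz":{"type":"number"},"ax":{"type":"number"},"ay":{"type":"number"},"az":{"type":"number"},"claw":{"type":"number"}}}},"squeeze":{"type":"number"}},"required":["series"]}

```bash
mkdir -p pics; ls
cat > h.py <<'E'
import numpy as np, cv2
from bench import state, cams, env
def ray(p,px,st=None):
    K=np.array(p["intrinsics"]);
    d=np.linalg.inv(K)@np.array([px[0],px[1],1.]); d=np.array([d[0],-d[1],-d[2]])
    if "pose" in p: T=np.array(p["pose"])
    else:
        W=np.eye(4);W[:3,:3]=np.array(st["orientation"]);W[:3,3]=st["tool_pos"];T=W@np.array(p["tool_from_camera"])
    return T[:3,3],T[:3,:3]@d
def atz(p,px,z,st=None):
    o,d=ray(p,px,st); return o+d*(z-o[2])/d[2]
def proj(p,X,st=None):
    if "pose" in p: T=np.array(p["pose"])
    else:
        W=np.eye(4);W[:3,:3]=np.array(st["orientation"]);W[:3,3]=st["tool_pos"];T=W@np.array(p["tool_from_camera"])
    c=np.linalg.inv(T)@np.append(X,1); c=np.array([c[0],-c[1],-c[2]]); u=np.array(p["intrinsics"])@c; return u[:2]/u[2]
E
python3 - <<'E'
from h import *
np.set_printoptions(precision=4,suppress=True)
s=state();print(s,env.tip_reach)
for n in ("top","side"):
    p=cams.capture(n);cv2.imwrite(f"pics/{n}0.png",p["frame"]);print(n,[k for k in p],p["pose"],p["intrinsics"])
    for t,z in (("lock",.2),("switch_box",.045),("stop_button_top",.067),("start_button_top",.066),("staple",.1975),("dial_pointer",.202),("lathe",.175),("dial",.22),("shackle",.187)):
        for r in cams.outline_of(t,p)[:3]: print(t,round(r["conf"],2),np.round(r["location"],1),r["mask"].sum(),atz(p,r["location"],z))
E
```

```text
pics
{'time': 0.0, 'q': array([64.9149, 19.6373, 87.3796, -0.0003, 73.0746, -8.3657]), 'dq': array([-0.0543, -0.0001, -0.0475, -0.0302, -0.0428, -0.0608]), 'effort': array([ -0.0001, -43.1248, -24.4222,   0.0717,   0.0561,  -0.0002]), 'tool_pos': array([0.151 , 0.5027, 0.404 ]), 'orientation': array([[-0.9577,  0.2877, -0.0007],
       [ 0.2877,  0.9577, -0.0014],
       [ 0.0002, -0.0016, -1.    ]]), 'wrist_force': array([-0.1164,  0.1637, -0.241 ]), 'wrist_torque': array([ 0.0122, -0.028 , -0.0257]), 'finger_force': 0.0, 'width': 1.0048034362330915} 0.178
top ['frame', 'intrinsics', 'pose', 'shot'] [[-0.0055  0.9918 -0.1273  0.3346]
 [-1.     -0.0062 -0.0044 -0.0181]
 [-0.0052  0.1273  0.9918  1.5158]
 [ 0.      0.      0.      1.    ]] [[536.2073   0.     322.0707]
 [  0.     536.2073 241.1718]
 [  0.       0.       1.    ]]
lock 0.9 [243.4 216.1] 519 [0.5677 0.1833 0.2   ]
lock 0.83 [159.9 338.2] 431 [0.2691 0.3818 0.2   ]
lock 0.67 [188.6 200. ] 430 [0.6095 0.3211 0.2   ]
switch_box 0.81 [420.8 238.7] 1305 [ 0.5287 -0.2846  0.045 ]
switch_box 0.59 [489.1 253.5] 1461 [ 0.4864 -0.
[... 1412 characters left out ...]
 0.067 ]
start_button_top 0.73 [396.2 329.4] 154 [ 0.5226 -0.276   0.066 ]
start_button_top 0.53 [325.4 188.1] 294 [0.6415 0.3285 0.066 ]
start_button_top 0.37 [453.6 417.9] 43 [ 0.501  -0.5282  0.066 ]
staple 0.73 [357.6 231.5] 8103 [ 0.5502 -0.0305  0.1975]
staple 0.22 [256.  245.8] 336 [0.2868 0.0544 0.1975]
staple 0.16 [296.7 285.7] 1069 [ 0.3219 -0.121   0.1975]
dial_pointer 0.68 [322.7 184.1] 98 [0.5635 0.1966 0.202 ]
dial_pointer 0.48 [213.4 212.6] 88 [0.2297 0.2333 0.202 ]
lathe 0.81 [356.8 230.5] 7860 [ 0.5632 -0.0062  0.175 ]
lathe 0.63 [412.6 345.7] 71 [ 0.4789 -0.3841  0.175 ]
dial 0.69 [323.7 184.2] 100 [0.5552 0.174  0.22  ]
dial 0.5 [402.7 344.7] 1647 [ 0.4407 -0.3919  0.22  ]
```

View pics/top0.png

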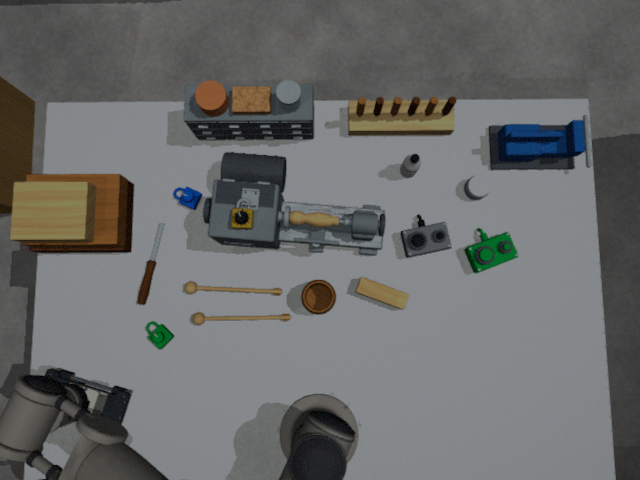

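View pics/side0.png

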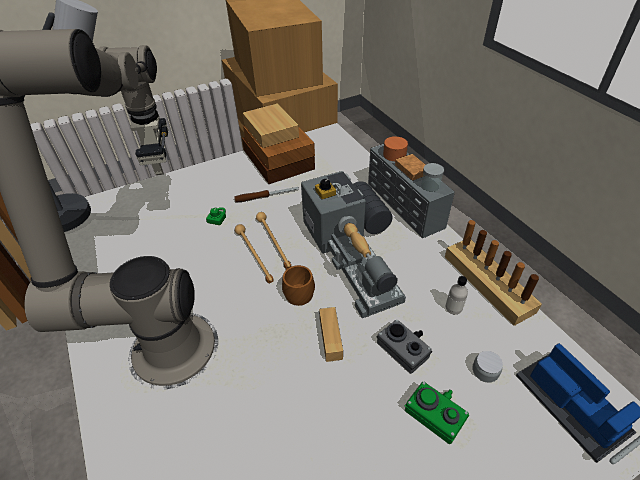

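Both pictures show the grey box at about (427,239) in the top view, with the wide stop at (416,241). The brass lock is on the headstock at (241,216) with its shackle pointing up, which is +x. I'll move above the lock for a wrist look on the way.

move_arm(series=[{"dx": -5.06,"dy": -2.58,"dz": -0.8,"claw": -1},{"dx": -5.06,"dy": -2.58,"dz": -0.8},{"dx": -5.06,"dy": -2.58,"dz": -0.8},{"dx": -5.06,"dy": -2.58,"dz": -0.8},{"dx": -5.06,"dy": -2.58,"dz": -0.6},{"dx": -5.06,"dy": -2.58,"dz": -0.6},{"dx": -5.06,"dy": -2.58,"dz": -0.6},{"dx": -5.06,"dy": -2.58,"dz": -0.6},{"dx": -5.06,"dy": -2.58},{},{}], squeeze=20)

```text
validation failed for argument at $.se...
```

Run:
```python
from h import *
np.set_printoptions(precision=4,suppress=True)
s=state();p=cams.capture("wrist");cv2.imwrite("pics/w1.png",p["frame"])
print(s["time"],s["tool_pos"],s["orientation"],s["q"],p["tool_from_camera"],p["intrinsics"])
for t,z in (("lock",.199),("staple",.1975),("dial_pointer",.202),("shackle_bow",.187)):
    for r in cams.outline_of(t,p)[:2]: print(t,round(r["conf"],2),np.round(r["location"],1),r["mask"].sum(),atz(p,r["location"],z,s))
t=cams.capture("top")
for n,px,z in (("stop",(416,241),.067),("start",(438,236),.066)): print(n,atz(t,px,z))
```

```text
1.0 [0.151  0.5028 0.4048] [[-0.9577  0.2876  0.    ]
 [ 0.2876  0.9577  0.0001]
 [ 0.      0.0002 -1.    ]] [64.9166 19.5932 87.3236  0.0015 73.0745 -8.3669] [[-0.0009  0.9578  0.2875  0.077 ]
 [ 1.      0.001  -0.0003 -0.0001]
 [-0.0006  0.2875 -0.9578  0.0197]
 [ 0.      0.      0.      1.    ]] [[386.7653   0.     311.5232]
 [  0.     386.7653 236.4851]
 [  0.       0.       1.    ]]
lock 0.97 [282.6 313.3] 1909 [0.1672 0.4817 0.199 ]
dial_pointer 0.79 [282.3 320.4] 530 [0.1697 0.481  0.202 ]
stop [ 0.5195 -0.2673  0.067 ]
start [ 0.533  -0.3278  0.066 ]
```

View pics/w1.png

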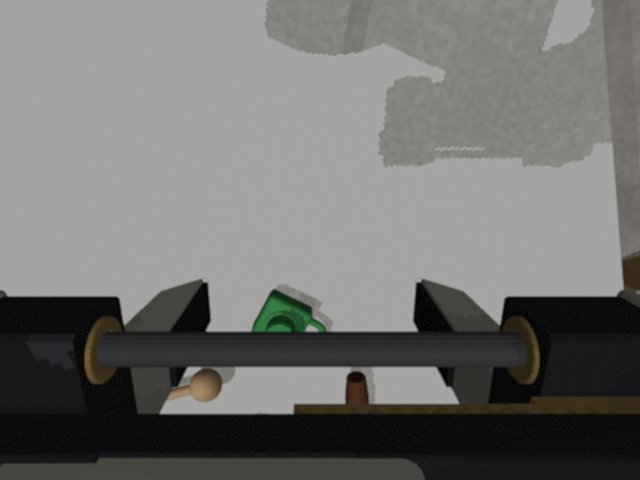

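The picture shows only the green look-alike at (280,310), because the move was refused. I'll resend it with all fields filled in.

move_arm(series=[{"dx": -5.06,"dy": -2.58,"dz": -0.8,"ax": 0,"ay": 0,"az": 0,"claw": 1},{"dx": -5.06,"dy": -2.58,"dz": -0.8,"ax": 0,"ay": 0,"az": 0,"claw": 1},{"dx": -5.06,"dy": -2.58,"dz": -0.8,"ax": 0,"ay": 0,"az": 0,"claw": 1},{"dx": -5.06,"dy": -2.58,"dz": -0.8,"ax": 0,"ay": 0,"az": 0,"claw": 1},{"dx": -5.06,"dy": -2.58,"dz": -0.6,"ax": 0,"ay": 0,"az": 0,"claw": 1},{"dx": -5.06,"dy": -2.58,"dz": -0.6,"ax": 0,"ay": 0,"az": 0,"claw": 1},{"dx": -5.06,"dy": -2.58,"dz": -0.6,"ax": 0,"ay": 0,"az": 0,"claw": 1},{"dx": -5.06,"dy": -2.58,"dz": -0.6,"ax": 0,"ay": 0,"az": 0,"claw": 1},{"dx": -5.06,"dy": -2.2,"dz": 0,"ax": 0,"ay": 0,"az": 0,"claw": 1},{"dx": -5.06,"dy": 0,"dz": 0,"ax": 0,"ay": 0,"az": 0,"claw": 1},{"dx": 0,"dy": 0,"dz": 0,"ax": 0,"ay": 0,"az": 0,"claw": 1},{"dx": 0,"dy": 0,"dz": 0,"ax": 0,"ay": 0,"az": 0,"claw": 1}], squeeze=20)

```text
time: 2.8
tool_pos: [0.5696, 0.1387, 0.4603]
orientation: [[-0.958, 0.288, -0.001], [0.288, 0.958, 0.0], [0.001, -0.0, -1.0]]
wrist_force: [0.8, 1.4, 0.0]
width: 0.995
finger_force: 0.0
```

Run:
```python
from h import *
np.set_printoptions(precision=4,suppress=True)
s=state();p=cams.capture("wrist");cv2.imwrite("pics/w2.png",p["frame"])
print(s["time"],s["tool_pos"],s["orientation"],s["q"])
for t,z in (("lock",.199),("staple",.1975),("dial_pointer",.202),("shackle_bow",.187)):
    for r in cams.outline_of(t,p)[:2]: print(t,round(r["conf"],2),np.round(r["location"],1),r["mask"].sum(),atz(p,r["location"],z,s))
```

```text
2.8 [0.5696 0.1387 0.4603] [[-0.9577  0.2877 -0.0012]
 [ 0.2877  0.9577  0.0002]
 [ 0.0012 -0.0001 -1.    ]] [  6.1878  24.2968  71.3884   0.0206  84.3824 -67.0923]
lock 0.93 [382.1 219.4] 7145 [0.5671 0.1868 0.199 ]
lock 0.85 [537.9 206.4] 1943 [0.5874 0.2839 0.199 ]
staple 0.61 [299.8 231.8] 66425 [0.5601 0.1334 0.1975]
dial_pointer 0.91 [383.  214.4] 2577 [0.5632 0.1878 0.202 ]
dial_pointer 0.91 [531.7 212.4] 924 [0.5891 0.2781 0.202 ]
shackle_bow 0.91 [561.2 210.4] 310 [0.5993 0.3046 0.187 ]
shackle_bow 0.7 [397.8 266.6] 800 [0.6069 0.1905 0.187 ]
```

View pics/w2.png

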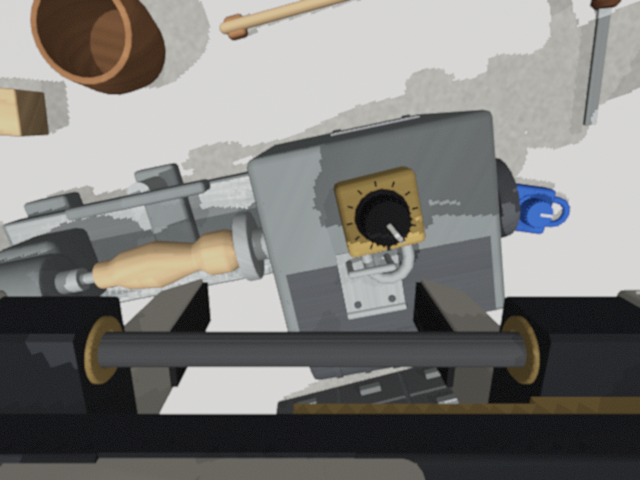

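The picture shows the brass lock at (380,213), its knob with the white pointer from (388,225) to (402,240), and the shackle around the staple at (385,265). Next I'll measure the geometry and go to the stop button.

```bash
cat >> h.py <<'E'
def lockpose(im,p,s,zb=.175):
    hsv=cv2.cvtColor(im,cv2.COLOR_BGR2HSV)
    m=((hsv[...,0]>15)&(hsv[...,0]<32)&(hsv[...,1]>110)&(hsv[...,2]>90)).astype(np.uint8); m[280:]=0
    n,l,st,c=cv2.connectedComponentsWithStats(cv2.morphologyEx(m,cv2.MORPH_CLOSE,np.ones((5,5))))
    i=1+np.argmax(st[1:,4]); hull=cv2.convexHull(np.argwhere(l==i)[:,::-1].astype(np.int32))[:,0]
    W=np.array([atz(p,q,zb+.024,s)[:2] for q in hull],np.float32)
    return st[i],W,cv2.minAreaRect(W*1000)
E
python3 - <<'E'
from h import *
np.set_printoptions(precision=4,suppress=True)
s=state();p=cams.capture("wrist")
a,W,r=lockpose(p["frame"],p,s);print(a,r)
im=p["frame"];print([atz(p,q,.202,s)[:2] for q in ((402,240),(388,225),(383,216))])
for q in ((385,265),(357,268),(380,268)):print(atz(p,q,.1975,s)[:2])
o=cams.outline_of("dial",p)
for k in o[:1]:
  m=k["mask"];ys,xs=np.nonzero(m);print(k["conf"],k["location"],m.sum(),xs.min(),xs.max(),ys.min(),ys.max())
cv2.imwrite("pics/w3.png",cv2.resize(im[155:325,320:440],None,fx=3.5,fy=3.5,interpolation=cv2.INTER_CUBIC))
E
```

```text
[ 335  169   88   87 3192] ((563.0192260742188, 186.689697265625), (50.14766311645508, 49.14768981933594), 87.10039520263672)
[array([0.5836, 0.1962]), array([0.5711, 0.1898]), array([0.5644, 0.1881])]
[0.5992 0.1819]
[0.5958 0.1633]
[0.6003 0.1782]
0.92 [535.0, 208.9] 911 518 552 195 227
```

View pics/w3.png

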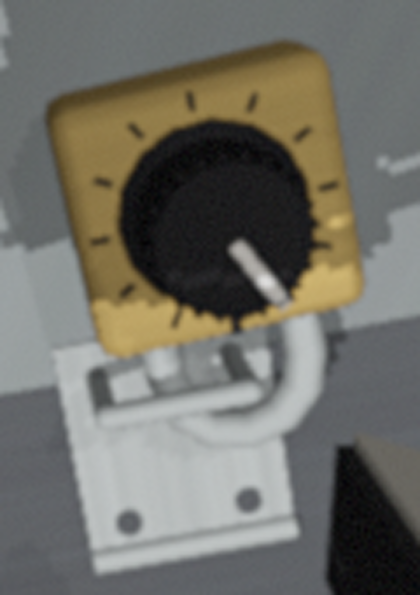

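move_arm(series=[{"dx": -1.03,"dy": -5.79,"dz": 0,"ax": 0,"ay": 0,"az": 0,"claw": -1},{"dx": -1.03,"dy": -5.79,"dz": 0,"ax": 0,"ay": 0,"az": 0,"claw": -1},{"dx": -1.03,"dy": -5.79,"dz": 0,"ax": 0,"ay": 0,"az": 0,"claw": -1},{"dx": -1.03,"dy": -5.79,"dz": 0,"ax": 0,"ay": 0,"az": 0,"claw": -1},{"dx": -1.03,"dy": -5.79,"dz": 0,"ax": 0,"ay": 0,"az": 0,"claw": -1},{"dx": -1.03,"dy": -5.79,"dz": 1.5,"ax": 0,"ay": 0,"az": 0,"claw": -1},{"dx": -1.03,"dy": -5.79,"dz": 1.5,"ax": 0,"ay": 0,"az": 0,"claw": -1},{"dx": 0,"dy": 0,"dz": 5,"ax": 0,"ay": 0,"az": 0,"claw": -1},{"dx": 0,"dy": 0,"dz": 5,"ax": 0,"ay": 0,"az": 0,"claw": -1},{"dx": 0,"dy": 0,"dz": 0,"ax": 0,"ay": 0,"az": 0,"claw": -1}])

```text
time: 4.4
tool_pos: [0.5215, -0.2698, 0.3274]
orientation: [[-0.958, 0.288, -0.007], [0.288, 0.958, 0.005], [0.008, 0.003, -1.0]]
wrist_force: [1.1, 0.4, 0.7]
width: 0.012
finger_force: 0.0
```

Run:
```python
from h import *
np.set_printoptions(precision=4,suppress=True)
s=state();p=cams.capture("wrist");cv2.imwrite("pics/w4.png",p["frame"])
print(s["time"],s["tool_pos"],s["orientation"],s["q"],s["width"])
for t,z in (("stop_button_top",.067),("start_button_top",.066),("switch_box",.045)):
    for r in cams.outline_of(t,p)[:3]: print(t,round(r["conf"],2),np.round(r["location"],1),r["mask"].sum(),atz(p,r["location"],z,s))
```

```text
4.4 [ 0.5215 -0.2698  0.3274] [[-0.9577  0.2878 -0.0068]
 [ 0.2877  0.9577  0.0048]
 [ 0.0079  0.0027 -1.    ]] [ -34.8336   30.0484   83.3751    0.0051   67.0514 -108.1124] 0.011875139992619205
stop_button_top 0.85 [ 27.9 268.9] 2466 [ 0.482  -0.4541  0.067 ]
stop_button_top 0.61 [304.7 247.7] 2301 [ 0.5212 -0.2737  0.067 ]
start_button_top 0.77 [227.3 286.3] 526 [ 0.5325 -0.3321  0.066 ]
switch_box 0.75 [ 58.3 258.8] 14029 [ 0.4845 -0.4483  0.045 ]
switch_box 0.59 [275.9 247.2] 15103 [ 0.5215 -0.2957  0.045 ]
```

View pics/w4.png

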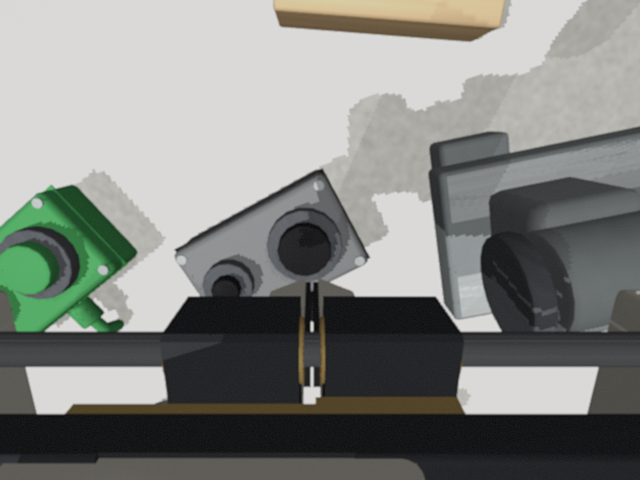

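The picture shows the grey box at (275,235), with the stop button centred at (305,247) and the narrow start at (227,287). I'll rotate the gripper clear of the tailstock, then descend.

move_arm(series=[{"dx": -0.1,"dy": -0.37,"dz": 0,"ax": 0,"ay": 0,"az": -10,"claw": -1},{"dx": 0,"dy": 0,"dz": 0,"ax": 0,"ay": 0,"az": -10,"claw": -1},{"dx": 0,"dy": 0,"dz": 0,"ax": 0,"ay": 0,"az": -10,"claw": -1},{"dx": 0,"dy": 0,"dz": 1,"ax": 0,"ay": 0,"az": -10,"claw": -1},{"dx": 0,"dy": 0,"dz": 2,"ax": 0,"ay": 0,"az": -10,"claw": -1},{"dx": 0,"dy": 0,"dz": 2,"ax": 0,"ay": 0,"az": -10,"claw": -1},{"dx": 0,"dy": 0,"dz": 2,"ax": 0,"ay": 0,"az": 0,"claw": -1},{"dx": 0,"dy": 0,"dz": 0.6,"ax": 0,"ay": 0,"az": 0,"claw": -1},{"dx": 0,"dy": 0,"dz": 0.4,"ax": 0,"ay": 0,"az": 0,"claw": -1},{"dx": 0,"dy": 0,"dz": 0.4,"ax": 0,"ay": 0,"az": 0,"claw": -1},{"dx": 0,"dy": 0,"dz": 0,"ax": 0,"ay": 0,"az": 0,"claw": -1}])

```text
time: 5.98
tool_pos: [0.5223, -0.2743, 0.247]
orientation: [[-0.728, -0.686, 0.0], [-0.686, 0.728, -0.0], [-0.0, -0.0, -1.0]]
wrist_force: [-0.3, -0.1, 0.3]
width: 0.004
finger_force: 0.0
```

move_arm(series=[{"dx": 0,"dy": 0,"dz": 0.3,"ax": 0,"ay": 0,"az": 0,"claw": -1},{"dx": 0,"dy": 0,"dz": 0.3,"ax": 0,"ay": 0,"az": 0,"claw": -1},{"dx": 0,"dy": 0,"dz": 0,"ax": 0,"ay": 0,"az": 0,"claw": -1}])

```text
time: 6.35
tool_pos: [0.5225, -0.2744, 0.241]
orientation: [[-0.728, -0.686, 0.001], [-0.686, 0.728, -0.001], [-0.0, -0.001, -1.0]]
wrist_force: [-0.1, -0.5, 3.9]
width: 0.007
finger_force: 1.9
```

move_arm(series=[{"dx": 0,"dy": 0,"dz": 0.2,"ax": 0,"ay": 0,"az": 0,"claw": -1},{"dx": 0,"dy": 0,"dz": 0.1,"ax": 0,"ay": 0,"az": 0,"claw": -1},{"dx": 0,"dy": 0,"dz": 0,"ax": 0,"ay": 0,"az": 0,"claw": -1}])

```text
time: 6.72
tool_pos: [0.5225, -0.2743, 0.2391]
orientation: [[-0.728, -0.686, 0.001], [-0.686, 0.728, -0.001], [-0.0, -0.002, -1.0]]
wrist_force: [-0.4, 2.4, 12.8]
width: 0.005
finger_force: 6.2
```

The button took 12.8 N at the 6 mm depth, so it's fully in. I'll release it and go to the dial.

move_arm(series=[{"dx": 0,"dy": 0,"dz": -3.2,"ax": 0,"ay": 0,"az": 0,"claw": -1},{"dx": 0,"dy": 0,"dz": -6,"ax": 0,"ay": 0,"az": 0,"claw": -1},{"dx": 0,"dy": 0,"dz": -6,"ax": 0,"ay": 0,"az": 0,"claw": -1},{"dx": 0,"dy": 0,"dz": -4,"ax": 0,"ay": 0,"az": 0,"claw": 0.3},{"dx": -4.33,"dy": 3.85,"dz": 0,"ax": 0,"ay": 0,"az": 0,"claw": 0.3},{"dx": -4.33,"dy": 3.85,"dz": 0,"ax": 0,"ay": 0,"az": 0,"claw": 0.3},{"dx": -4.33,"dy": 3.85,"dz": 0,"ax": 0,"ay": 0,"az": 0,"claw": 0.3},{"dx": -4.33,"dy": 3.85,"dz": 0,"ax": 0,"ay": 0,"az": 0,"claw": 0.3},{"dx": -4.33,"dy": 3.85,"dz": 0,"ax": 0,"ay": 0,"az": 0,"claw": 0.3},{"dx": -4.33,"dy": 3.85,"dz": 0,"ax": 0,"ay": 0,"az": 0,"claw": 0.3},{"dx": -4.33,"dy": 3.85,"dz": 0,"ax": 0,"ay": 0,"az": 0,"claw": 0.3},{"dx": -4.33,"dy": 3.85,"dz": 0,"ax": 0,"ay": 0,"az": 0,"claw": 0.3},{"dx": 0,"dy": 0,"dz": 0,"ax": 0,"ay": 0,"az": -7,"claw": 0.3},{"dx": 0,"dy": 0,"dz": 0,"ax": 0,"ay": 0,"az": -7,"claw": 0.3},{"dx": 0,"dy": 0,"dz": 0,"ax": 0,"ay": 0,"az": 0,"claw": 0.3}])

```text
time: 8.6
tool_pos: [0.5632, 0.1877, 0.429]
orientation: [[-0.541, -0.841, -0.002], [-0.841, 0.541, -0.0], [0.001, 0.001, -1.0]]
wrist_force: [-0.2, 0.1, 0.6]
width: 0.651
finger_force: 0.0
```

Run:
```python
from h import *
np.set_printoptions(precision=4,suppress=True)
s=state();print(s["tool_pos"],s["orientation"],s["q"],s["width"])
p=cams.capture("wrist");cv2.imwrite("pics/w5.png",p["frame"])
for t,z in (("stop_button_top",.067),("dial",.199),("dial_pointer",.22)):
    for r in cams.outline_of(t,p)[:2]: print(t,r["conf"],r["location"],r["mask"].sum(),atz(p,r["location"],z,s))
a,W,r=lockpose(p["frame"],p,s);print(a,r)
```

```text
[0.5632 0.1877 0.429 ] [[-0.5411 -0.841  -0.0016]
 [-0.841   0.5411 -0.0003]
 [ 0.0011  0.0012 -1.    ]] [  11.0342   26.0389   73.4863    0.0007   80.568  -136.2077] 0.6513923755762426
dial 0.78 [309.7, 264.7] 3296 [0.5657 0.1888 0.199 ]
dial 0.66 [328.5, 381.8] 249 [0.599  0.2624 0.199 ]
dial_pointer 0.74 [309.2, 262.6] 3278 [0.5609 0.181  0.22  ]
dial_pointer 0.58 [328.8, 382.2] 278 [0.5913 0.2487 0.22  ]
[ 255  200  110   80 3484] ((563.4629516601562, 184.52783203125), (52.74686050415039, 48.61344528198242), 87.22314453125)
```

View pics/w5.png

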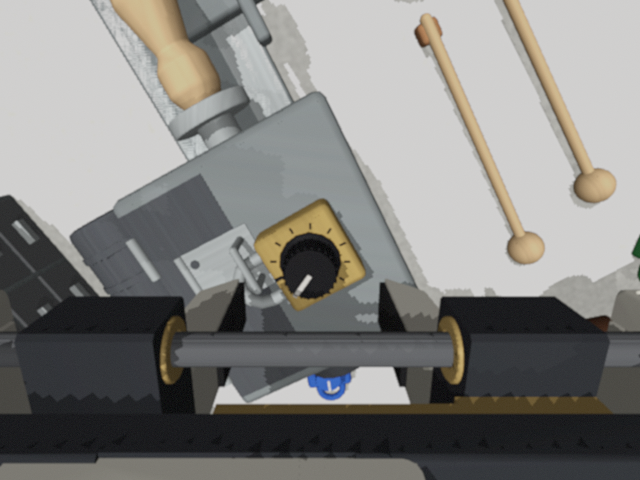

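The picture shows the knob between the fingers at (309,265), and the axis agrees at about (0.563,0.186). I'll descend and grip the knob.

move_arm(series=[{"dx": 0,"dy": -0.1,"dz": 2.5,"ax": 0,"ay": 0,"az": 0,"claw": 0.3},{"dx": 0,"dy": 0,"dz": 1.7,"ax": 0,"ay": 0,"az": 0,"claw": 0.3},{"dx": 0,"dy": 0,"dz": 0.4,"ax": 0,"ay": 0,"az": 0,"claw": -0.1},{"dx": 0,"dy": 0,"dz": 0,"ax": 0,"ay": 0,"az": 0,"claw": -1},{"dx": 0,"dy": 0,"dz": 0,"ax": 0,"ay": 0,"az": 0,"claw": -1},{"dx": 0,"dy": 0,"dz": 0,"ax": 0,"ay": 0,"az": 0,"claw": -1},{"dx": 0,"dy": 0,"dz": 0,"ax": 0,"ay": 0,"az": 0,"claw": -1}], squeeze=15)

```text
time: 9.68
tool_pos: [0.5641, 0.187, 0.3845]
orientation: [[-0.541, -0.841, 0.001], [-0.841, 0.541, 0.0], [-0.001, -0.001, -1.0]]
wrist_force: [-1.2, -0.3, 3.0]
width: 0.301
finger_force: 15.0
```

move_arm(series=[{"dx": 0,"dy": 0,"dz": 0,"ax": 0,"ay": 0,"az": 10,"claw": -1},{"dx": 0,"dy": 0,"dz": 0,"ax": 0,"ay": 0,"az": 10,"claw": -1},{"dx": 0,"dy": 0,"dz": 0,"ax": 0,"ay": 0,"az": 10,"claw": -1},{"dx": 0,"dy": 0,"dz": 0,"ax": 0,"ay": 0,"az": 10,"claw": -1},{"dx": 0,"dy": 0,"dz": 0,"ax": 0,"ay": 0,"az": 10,"claw": -1},{"dx": 0,"dy": 0,"dz": 0,"ax": 0,"ay": 0,"az": 10,"claw": -1},{"dx": 0,"dy": 0,"dz": 0,"ax": 0,"ay": 0,"az": 10,"claw": -1},{"dx": 0,"dy": 0,"dz": 0,"ax": 0,"ay": 0,"az": 10,"claw": -1},{"dx": 0,"dy": 0,"dz": 0,"ax": 0,"ay": 0,"az": 10,"claw": -1},{"dx": 0,"dy": 0,"dz": 0,"ax": 0,"ay": 0,"az": 10,"claw": -1},{"dx": 0,"dy": 0,"dz": 0,"ax": 0,"ay": 0,"az": 10,"claw": -1},{"dx": 0,"dy": 0,"dz": 0,"ax": 0,"ay": 0,"az": 5,"claw": -1},{"dx": 0,"dy": 0,"dz": 0,"ax": 0,"ay": 0,"az": 5,"claw": -1},{"dx": 0,"dy": 0,"dz": 0,"ax": 0,"ay": 0,"az": 0,"claw": -1}])

```text
time: 11.42
tool_pos: [0.5642, 0.1868, 0.3845]
orientation: [[-0.459, 0.888, 0.001], [0.888, 0.459, -0.0], [-0.001, 0.001, -1.0]]
wrist_force: [-0.9, -1.3, 6.3]
width: 0.297
finger_force: 15.0
```

Run:
```python
from h import *
np.set_printoptions(precision=4,suppress=True)
s=state();print(s["time"],s["tool_pos"],s["orientation"],s["q"],s["wrist_torque"])
p=cams.capture("wrist")
cv2.imwrite("pics/w6.png",cv2.resize(p["frame"][160:400,150:470],None,fx=2.4,fy=2.4,interpolation=cv2.INTER_CUBIC))
```

```text
11.425 [0.5642 0.1868 0.3845] [[-0.459   0.8884  0.0012]
 [ 0.8884  0.459  -0.0002]
 [-0.0007  0.001  -1.    ]] [ 10.936   27.7656  77.7317  -0.0264  74.4376 -16.3782] [-0.3814  0.2074 -0.045 ]
```

View pics/w6.png

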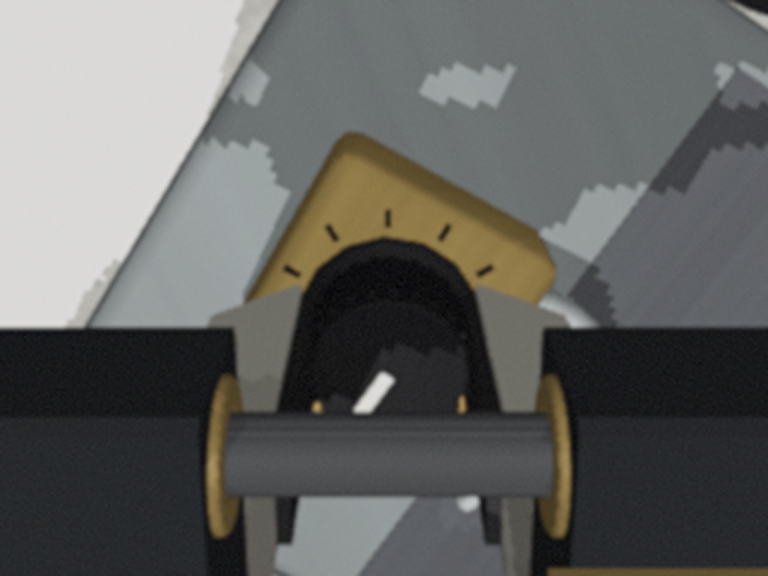

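The picture shows the lock unturned. The pointer, from (385,378) to (360,412), stands at about -95° in the world, which is the third mark. Turning back 60°, then release and check.

move_arm(series=[{"dx": 0,"dy": 0,"dz": 0,"ax": 0,"ay": 0,"az": 0,"claw": -1},{"dx": 0,"dy": 0,"dz": 0,"ax": 0,"ay": 0,"az": -10,"claw": -1},{"dx": 0,"dy": 0,"dz": 0,"ax": 0,"ay": 0,"az": -10,"claw": -1},{"dx": 0,"dy": 0,"dz": 0,"ax": 0,"ay": 0,"az": -10,"claw": -1},{"dx": 0,"dy": 0,"dz": 0,"ax": 0,"ay": 0,"az": -10,"claw": -1},{"dx": 0,"dy": 0,"dz": 0,"ax": 0,"ay": 0,"az": -10,"claw": -1},{"dx": 0,"dy": 0,"dz": 0,"ax": 0,"ay": 0,"az": -5,"claw": -1},{"dx": 0,"dy": 0,"dz": 0,"ax": 0,"ay": 0,"az": -5,"claw": -1},{"dx": 0,"dy": 0,"dz": 0,"ax": 0,"ay": 0,"az": 0,"claw": -1},{"dx": 0,"dy": 0,"dz": 0,"ax": 0,"ay": 0,"az": 0,"claw": -1},{"dx": 0,"dy": 0,"dz": 0,"ax": 0,"ay": 0,"az": 0,"claw": 0.6},{"dx": 0,"dy": 0,"dz": 0,"ax": 0,"ay": 0,"az": 0,"claw": 0.6},{"dx": 0,"dy": 0,"dz": 0,"ax": 0,"ay": 0,"az": 0,"claw": 0.6},{"dx": 0,"dy": 0,"dz": -4,"ax": 0,"ay": 0,"az": 0,"claw": 0.6},{"dx": -4,"dy": 0,"dz": -2,"ax": 0,"ay": 0,"az": 0,"claw": 0.6},{"dx": 0,"dy": 0,"dz": 0,"ax": 0,"ay": 0,"az": 0,"claw": 0.6}])

```text
time: 13.48
tool_pos: [0.6056, 0.1847, 0.4447]
orientation: [[-0.999, 0.048, 0.004], [0.048, 0.999, 0.001], [-0.004, 0.001, -1.0]]
wrist_force: [0.3, -0.2, -1.1]
width: 0.8
finger_force: 0.0
```

Run:
```python
from h import *
np.set_printoptions(precision=4,suppress=True)
s=state();print(s["time"],s["tool_pos"],s["orientation"],s["q"])
p=cams.capture("wrist")
print([proj(p,np.array(X),s) for X in ((.5635,.187,.199),(.6,.173,.1975))])
a,W,r=lockpose(p["frame"],p,s);print(a,r)
x,y=a[0]-20,a[1]-20
print(x,y);cv2.imwrite("pics/w7.png",cv2.resize(p["frame"][y:y+200,x:x+200],None,fx=3,fy=3,interpolation=cv2.INTER_CUBIC))
```

```text
13.475 [0.6056 0.1847 0.4447] [[-0.9988  0.048   0.0037]
 [ 0.048   0.9988  0.0006]
 [-0.0036  0.0007 -1.    ]] [ 10.0288  30.0235  64.509   -0.0052  85.2543 -77.2191]
[array([312.0898, 181.0704]), array([292.2616, 240.8792])]
[ 268  139   88   84 4195] ((563.9154052734375, 186.71322631835938), (50.06378936767578, 48.60654830932617), 87.19294738769531)
248 119
```

View pics/w7.png

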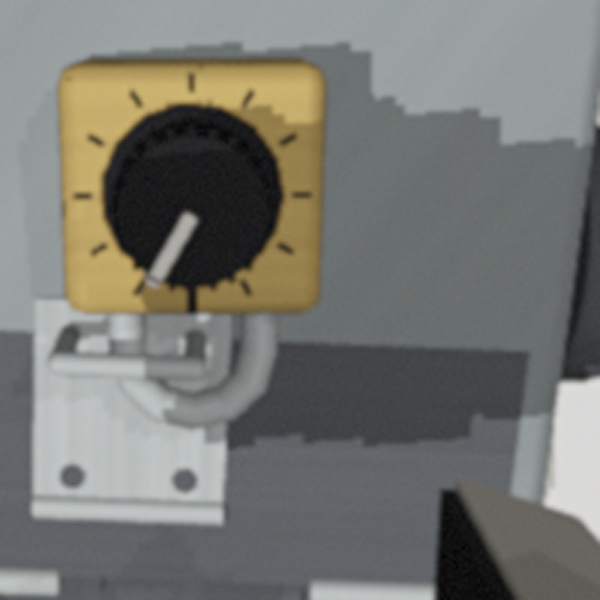

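The pointer stands at the first mark clockwise of the long one, at crop (155,280). Now I'll grip the body.

move_arm(series=[{"dx": 4.2,"dy": 0,"dz": 0,"ax": 0,"ay": 0,"az": 0,"claw": 0.6},{"dx": 0,"dy": 0,"dz": 4,"ax": 0,"ay": 0,"az": 0,"claw": 0.6},{"dx": 0,"dy": 0,"dz": 3.5,"ax": 0,"ay": 0,"az": 0,"claw": 0.6},{"dx": 0,"dy": 0,"dz": 0.8,"ax": 0,"ay": 0,"az": 0,"claw": 0.6},{"dx": 0,"dy": 0,"dz": 0.3,"ax": 0,"ay": 0,"az": 0,"claw": 0.6},{"dx": 0,"dy": 0,"dz": 0,"ax": 0,"ay": 0,"az": 0,"claw": -0.2},{"dx": 0,"dy": 0,"dz": 0,"ax": 0,"ay": 0,"az": 0,"claw": -0.2},{"dx": 0,"dy": 0,"dz": 0,"ax": 0,"ay": 0,"az": 0,"claw": -0.2},{"dx": 0,"dy": 0,"dz": 0,"ax": 0,"ay": 0,"az": 0,"claw": -0.2}], squeeze=35)

```text
time: 14.65
tool_pos: [0.5622, 0.187, 0.3586]
orientation: [[-0.999, 0.047, 0.002], [0.047, 0.999, 0.0], [-0.002, 0.0, -1.0]]
wrist_force: [-1.2, -0.1, 4.3]
width: 0.56
finger_force: 35.0
```

move_arm(series=[{"dx": 0,"dy": 0,"dz": -0.1,"ax": 0,"ay": 0,"az": 0,"claw": -0.2},{"dx": 0.6,"dy": 0,"dz": 0,"ax": 0,"ay": 0,"az": 0,"claw": -0.2},{"dx": 0.5,"dy": 0,"dz": 0,"ax": 0,"ay": 0,"az": 0,"claw": -0.2},{"dx": 0.5,"dy": 0,"dz": 0,"ax": 0,"ay": 0,"az": 0,"claw": -0.2},{"dx": 0.5,"dy": 0,"dz": 0,"ax": 0,"ay": 0,"az": 0,"claw": -0.2},{"dx": 0,"dy": 0,"dz": 0,"ax": 0,"ay": 0,"az": 0,"claw": -0.2}])

```text
time: 15.4
tool_pos: [0.5405, 0.1881, 0.3587]
orientation: [[-0.999, 0.047, -0.002], [0.047, 0.999, -0.0], [0.002, -0.0, -1.0]]
wrist_force: [-0.7, 0.1, -1.6]
width: 0.566
finger_force: 35.0
```

move_arm(series=[{"dx": 0.4,"dy": 0,"dz": 0,"ax": 0,"ay": 0,"az": 0,"claw": -0.2},{"dx": 0.3,"dy": 0,"dz": 0,"ax": 0,"ay": 0,"az": 0,"claw": -0.2},{"dx": 0.1,"dy": 0,"dz": 0,"ax": 0,"ay": 0,"az": 0,"claw": -0.2},{"dx": 0,"dy": 0,"dz": 0,"ax": 0,"ay": 0,"az": 0,"claw": -0.2}])

```text
time: 15.9
tool_pos: [0.5335, 0.1884, 0.3587]
orientation: [[-0.999, 0.047, 0.002], [0.047, 0.999, 0.0], [-0.002, 0.0, -1.0]]
wrist_force: [5.4, -1.2, -3.3]
width: 0.565
finger_force: 35.0
```

move_arm(series=[{"dx": 0.1,"dy": 0,"dz": 0,"ax": 0,"ay": 0,"az": 0,"claw": -0.2},{"dx": 0.1,"dy": 0,"dz": 0,"ax": 0,"ay": 0,"az": 0,"claw": -0.2},{"dx": 0,"dy": 0,"dz": 0,"ax": 0,"ay": 0,"az": 0,"claw": -0.2}])

```text
time: 16.27
tool_pos: [0.5326, 0.1883, 0.3589]
orientation: [[-0.999, 0.048, 0.005], [0.048, 0.999, 0.0], [-0.005, 0.001, -1.0]]
wrist_force: [12.4, 0.2, -7.8]
width: 0.561
finger_force: 35.0
```

Run:
```python
from h import *
p=cams.capture("wrist")
cv2.imwrite("pics/w8.png",cv2.resize(p["frame"][160:480,130:510],None,fx=2,fy=1.8))
```

```text
(no output)
```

View pics/w8.png

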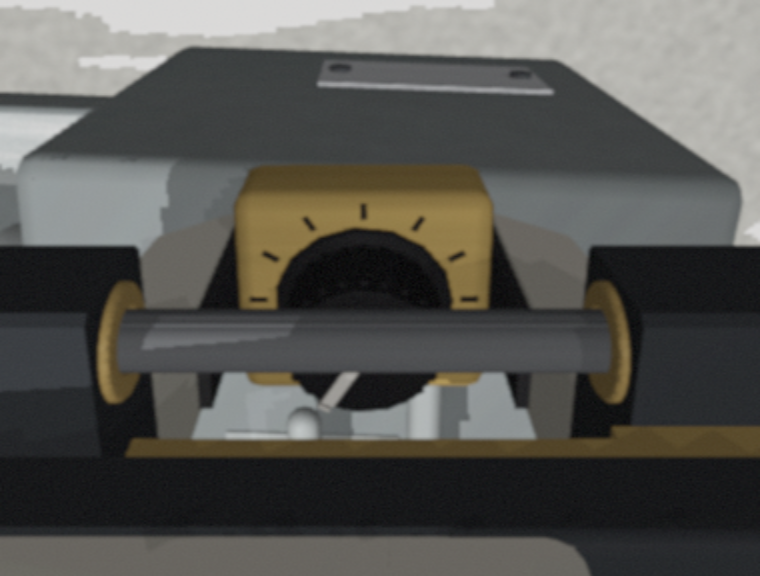

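The toe is out, the round end at (303,422), and the stop was firm at 12 N. Advancing so the staple sits in the gap.

move_arm(series=[{"dx": -0.5,"dy": 0,"dz": 0,"ax": 0,"ay": 0,"az": 0,"claw": -0.2},{"dx": -0.8,"dy": 0,"dz": -0.05,"ax": 0,"ay": 0,"az": 0,"claw": -0.2},{"dx": -0.8,"dy": 0,"dz": 0,"ax": 0,"ay": 0,"az": 0,"claw": -0.2},{"dx": -0.8,"dy": 0,"dz": 0,"ax": 0,"ay": 0,"az": 0,"claw": -0.2},{"dx": -0.6,"dy": 0,"dz": 0,"ax": 0,"ay": 0,"az": 0,"claw": -0.2},{"dx": 0,"dy": 0,"dz": 0,"ax": 0,"ay": 0,"az": 0,"claw": -0.2}])

```text
time: 17.08
tool_pos: [0.5665, 0.1867, 0.3589]
orientation: [[-0.999, 0.048, -0.0], [0.048, 0.999, 0.0], [0.0, 0.0, -1.0]]
wrist_force: [-0.2, -0.0, -4.1]
width: 0.562
finger_force: 35.0
```

move_arm(series=[{"dx": 0,"dy": 0.4,"dz": 0,"ax": 0,"ay": 0,"az": 0,"claw": -0.2},{"dx": 0,"dy": 0.4,"dz": 0,"ax": 0,"ay": 0,"az": 0,"claw": -0.2},{"dx": 0,"dy": 0.4,"dz": 0,"ax": 0,"ay": 0,"az": 0,"claw": -0.2},{"dx": 0,"dy": 0,"dz": 0,"ax": 0,"ay": 0,"az": 0,"claw": -0.2}])

```text
time: 17.58
tool_pos: [0.5666, 0.1993, 0.3593]
orientation: [[-0.999, 0.047, 0.0], [0.047, 0.999, 0.0], [-0.0, 0.0, -1.0]]
wrist_force: [0.8, 0.5, -4.4]
width: 0.565
finger_force: 35.0
```

move_arm(series=[{"dx": 0,"dy": 0.5,"dz": 0,"ax": 0,"ay": 0,"az": 0,"claw": -0.2},{"dx": 0,"dy": 0.5,"dz": 0,"ax": 0,"ay": 0,"az": 0,"claw": -0.2},{"dx": 0,"dy": 0.5,"dz": 0,"ax": 0,"ay": 0,"az": 0,"claw": -0.2},{"dx": 0,"dy": 0,"dz": 0,"ax": 0,"ay": 0,"az": 0,"claw": -0.2}])

```text
time: 18.08
tool_pos: [0.5674, 0.2143, 0.3592]
orientation: [[-0.999, 0.047, 0.0], [0.047, 0.999, 0.0], [-0.0, 0.0, -1.0]]
wrist_force: [0.1, -0.7, -4.7]
width: 0.565
finger_force: 35.0
```

move_arm(series=[{"dx": 0,"dy": 0,"dz": -0.5,"ax": 0,"ay": 0,"az": 0,"claw": -0.2},{"dx": 0,"dy": 0,"dz": -0.7,"ax": 0,"ay": 0,"az": 0,"claw": -0.2},{"dx": 0,"dy": 0,"dz": 0,"ax": 0,"ay": 0,"az": 0,"claw": -0.2}])

```text
time: 18.45
tool_pos: [0.5676, 0.2137, 0.3724]
orientation: [[-0.999, 0.048, 0.002], [0.048, 0.999, 0.001], [-0.002, 0.001, -1.0]]
wrist_force: [-0.1, -0.5, -4.3]
width: 0.561
finger_force: 35.0
```

Clear. Lifting on and centring over the headstock.

move_arm(series=[{"dx": 0,"dy": 0,"dz": -2,"ax": 0,"ay": 0,"az": 0,"claw": -0.2},{"dx": 0,"dy": 0,"dz": -2.5,"ax": 0,"ay": 0,"az": 0,"claw": -0.2},{"dx": 0,"dy": 0,"dz": -2.5,"ax": 0,"ay": 0,"az": 0,"claw": -0.2},{"dx": -0.5,"dy": -1.3,"dz": -1.2,"ax": 0,"ay": 0,"az": 0,"claw": -0.2},{"dx": -0.5,"dy": -1.3,"dz": -0.5,"ax": 0,"ay": 0,"az": 0,"claw": -0.2},{"dx": 0,"dy": 0,"dz": 0,"ax": 0,"ay": 0,"az": 0,"claw": -0.2},{"dx": 0,"dy": 0,"dz": 0,"ax": 0,"ay": 0,"az": 0,"claw": -0.2},{"dx": 0,"dy": 0,"dz": 0,"ax": 0,"ay": 0,"az": 0,"claw": -0.2}])

```text
time: 19.45
tool_pos: [0.5761, 0.1876, 0.4575]
orientation: [[-0.999, 0.047, -0.001], [0.047, 0.999, 0.0], [0.001, -0.0, -1.0]]
wrist_force: [-0.8, 0.0, -3.7]
width: 0.567
finger_force: 35.0
```

Run:
```python
from h import *
p=cams.capture("side");q=cams.capture("top")
a=cv2.resize(p["frame"][110:270,240:440],(500,400),interpolation=cv2.INTER_CUBIC);b=cv2.resize(q["frame"][140:260,180:300],(300,300))
c=np.zeros((400,800,3),np.uint8);c[:,:500]=a;c[:300,500:]=b
cv2.imwrite("pics/f.png",c)
```

```text
(no output)
```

View pics/f.png

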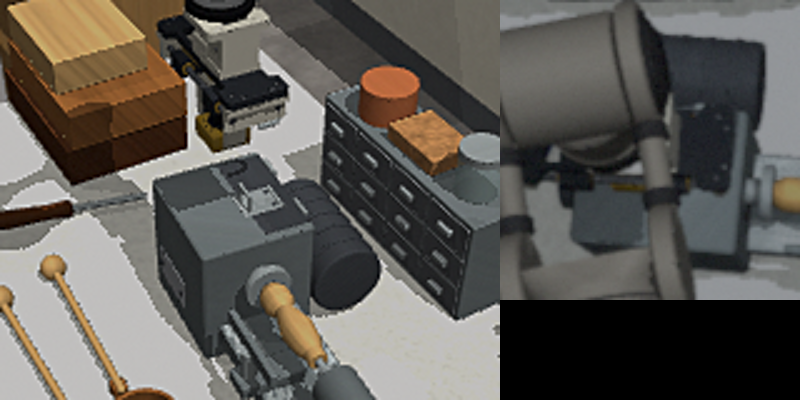

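The side view shows the lock held in the gripper at (222,130), about 10 cm above the headstock and off the staple. Handing in.

```bash
python3 -c "
from h import *
print(env.finish_job())"
```

```text
the job is handed in; nothing more can be done
None
```

I pressed the stop button fully in and released it, then set the dial and drew the shackle out. The lock is off the staple, held open and dial up about 10 cm above the headstock, and I handed the job in at about 20 s of robot time.

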